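# Work a tapered tuning peg into an instrument neck until it holds

## Task

Take the flat-headed tuning peg out of the stand, put its shaft into the one open hole in the head of the instrument neck, and work it in by turning it to and fro while pressing down with about 10 N, until it grips firmly enough to hold a string. Do not just push it in, and never load the neck with more than 25 N. Leave the peg's flat head lined up along the neck like its two neighbours, the neck lying in its cradle, and the reamer and the end button standing in the stand.

Things in the scene. Friction and masses are not known exactly. Their poses are not given: they have to be found in the camera images.
- peg: Dark wooden tuning peg, about 0.06 kg, upright in the stand. Origin: centre of its collar's underside; z up to the head, x along the head's width. Head: flat oval 34 wide (x), 11 thick (y), from 9 to 46 above the origin, bead on top to 51; grip it hard across its thickness. Collar 27 across, 5 thick. Tapered shaft 46 long below the origin, 17.3 across at the collar, 6.8 at the tip. Sizes in mm.
- hole (a point): Mouth centre, on the head's upper side, of the one open hole: upright taper, 15 mm across at the mouth, 9 at the bottom, through 26 mm of wood. Axes as the neck's. The peg binds with its collar about 10 mm above this point; turned to and fro by 35 degrees at 10 N it sinks some 4 mm more in two or three double strokes and resists turning (0.2 to 0.4 N m). A straight 25 N sinks it 3 mm: no hold.
- neck: Brown wooden neck of a three-string instrument, 0.55 kg, loose, face down in the cradle. Origin on its face at the nut, mid-width; x along the neck to the head's tip, z up. Neck 50 wide, back 30 high, heel 60 high at x -250; head x 0 to 184, 92 wide, upper side at z 34. Fitted pegs at x 48 and 148, y 23, heads along x, tops 58 above the head; open hole at x 98, y -23. Sizes in mm.
- cradle: Plywood baseboard 460 x 110 x 15 mm, fixed, with cork-topped saddles and rests that carry the neck; wooden cheeks, 66 mm high, stand 1.5 mm beside the neck and keep it from turning. Origin under the board; the neck's origin lies 45 mm above it, axes alike.
- stand: Pale wooden block 200 (x) x 52 (y) x 62 (z) mm, fixed, with three 21 mm holes, 58 mm deep, at x = -60, 0, 60 mm, in which the peg, the end button and the reamer stand on their collars in any order. Origin under its centre. The peg's head stands along the block, within 0.3 rad.
- end_button: Dark wooden end button with a round knob 30 mm across, 32 mm tall above its collar, standing in the stand. Origin: centre of its collar's underside, z up. To be left standing.
- reamer: Steel hand reamer with a pale wooden cross handle 72 mm long, its top 50 mm above its collar, standing in the stand. Origin: centre of its collar's underside, z up, x along the handle. To be left standing.
Mind the look-alikes: they are no part of the job. Leave any pink look-alike of the peg alone.

How it is judged:
On the way, in this order (a step that is already met when the one before it is completed fails the run):
1. the peg is lifted out of the stand (z of peg in the frame of stand above 0.1 m), for 0.1 s.
2. the peg's shaft is in the open hole (horizontal distance between peg and hole below 0.006 m and z of peg in the frame of hole below 0.03 m), for 0.1 s.
At the end, for the whole second after the job is handed in: the peg stands upright and at rest in the hole, its collar less than 9.5 mm above the wood, gripped by the taper with over 55 N in all (some 7.5 N of press while turning; a straight push of 25 N gives 40 N), its head within 0.2 rad of the neck's line; the neck lies within 12 mm of its place (contact force between peg and neck above 55 N and angle between the x axis of peg and the x axis of neck, either way round below 0.2 rad and angle between the z axis of peg and the z axis of neck, either way round below 0.06 rad and horizontal distance between peg and hole below 0.004 m and z of peg in the frame of hole below 0.0095 m and linear speed of peg below 0.01 m/s and horizontal distance between neck and cradle below 0.012 m and z of neck in the frame of cradle below 0.049 m); the robot touches nothing.
It fails at once if the neck bears on its cradle with over 32 N: its own weight with the peg's, 6 N, and more than 25 N of load (contact force between neck and cradle above 32 N).
It fails at once if the reamer or the end button is tipped or pulled out of the stand (angle between any of reamer, end_button's own z axis and vertical above 0.35 rad or horizontal distance between any of reamer, end_button and stand above 0.075 m).
It also fails if it takes over 61 s, if anything falls off the work surface, if the arm or the gripper's body presses on something with over 40 N, if the wrist force passes 120 N, or if a joint passes its speed limit or range.

## Robot

A 6-joint arm with a two-finger parallel gripper is mounted at the origin on the work surface; the furniture and walls round the work are solid. World frame = base frame: x ahead of the robot, y to its left, z up, the work surface at z = 0. Lengths are in m, angles in rad, forces in N, time in s.
With the tool pointing down it reaches from about 0.35 to 0.975 m from the base axis. Payload 4.9 kg.
Tool frame: the origin (TCP) lies at the very end of the fingers, on their centre line; the grasp point (between the pads) lies 19 mm behind it; y points along the fingers, z is the direction in which the jaws open and shut, and the axes are right-handed (so a half turn about y gives the same grasp; the last joint's range is limited). The gripper opens to 85 mm and grips with 20 to 120 N. Pads are 22 mm wide; open, the fingers measure 114 mm over their backs; the gripper's body (76 mm by 85 mm) begins 54 mm behind the grasp point. The pads swing forward as they close: fully open they stand 13 mm farther back than shut.
Start: joints at [1.225, 0.053, 1.613, -0, 1.476, -0.119], TCP at [0.141, 0.609, 0.231] pointing down, gripper open.
Joint ranges: [-3.01, 3.01], [-1.01, 2.22], [0.06, 2.58], [-1.02, 4.17], [0.09, 2.62], [-3.14, 3.14]. Speed limits (rad/s): [2.57, 2.57, 3.14, 3.14, 3.14, 3.14].

## Interface

Orientations are given as a rotation vector (axis times angle).
In Python, from station import monitor, viewer, ticket gives the robot as it stands.
- The arm moves only by the tool servo_tool, never from a script. Its argument "commands" is one flat list of numbers, 7 for each row, row after row: the turn, a rotation vector about the tool's x, y, z in rad, then the shift along the tool's x, y, z in cm, then the opening, from 0 (shut) to 1 (fully open). In form: [rx, ry, rz, dx, dy, dz, claw, rx, ry, rz, dx, dy, dz, claw, ...]. A call has 1 to 20 rows; each row shifts and turns the pose as measured when the row begins, along the tool's axes as they then stand; what a row does not reach is not made up. A row lasts 1/10 s, in which the tool goes at most 50 mm and 8.59 degrees, less where a joint would pass 70% of its speed; a pose out of reach is approached as far as the arm can. A call is refused whole if a number of a shift passes 5 or a number of a turn 0.15, either way. A call with a gripper value outside its range is refused whole. The fingers move at their own pace and stop on an object; "grip_force" is the grip in N (left out, the last holds). Time passes only in rows, so rows that do not move let the fingers close. It gives the time, the measured TCP pose, the force and the opening at its end, in the units of the state.
- monitor.get_obs(): the state, without advancing time (a new reading comes with each control period).
- viewer.get_image(name): name is "side" or "top"; returns a dict with "frame" (384x512x3 uint8, red, green, blue), "depth" (384x512 float32, m along the optical axis (not along the pixel's ray), 0 where there is no reading), "camera_matrix" (3x3 intrinsics, pixels), "dist_coeffs" ([k1, k2, p1, p2, k3] as OpenCV has them; the pictures are not rectified), "cam_to_world" (4x4, takes a point from camera to world coordinates). Camera axes: x right, y down, z forward; pixel columns grow to the right and rows downward; lengths in m; the calibration is good to about 2 mm. A picture is of the moment at which its call begins.
- ticket.finish_job(): hands the job in, once; it reports no verdict.
The state is a dict: "t": time; "q": joint angles; "dq": joint speeds; "effort": joint torques, N m; "tool_pos": TCP position; "tool_rot": TCP orientation; "contact_force": force on the tool from outside, world axes, zero at the start; "wrist_torque": the same for the moment, N m; "opening": finger opening in m.
Only numpy, scipy, OpenCV 4.12 (cv2) and the standard library are available. Lean on these libraries where they do the work, as an engineer would, in place of code of your own. Each camera call takes 0.05 s, during which the arm holds its last target.

## Working session

There is one attempt and no reset: what is moved stays moved. The work goes in short steps, Python scripts to look and compute and a tool call to move; the robot and the scene stay as the last step left them, time stands still between calls to the robot, and variables do not carry over. Pictures are saved under pics/ and viewed, and the job is handed in when it is done.

Besides the shell and the picture viewer there is one more tool, called as name(argument=value, ...) on one line, values as JSON. servo_tool: Moves the arm, as the interface text tells. Its arguments: {"type":"object","properties":{"commands":{"type":"array","items":{"type":"number"}},"grip_force":{"type":"number"}},"required":["commands"]}

```bash
mkdir -p pics; ls; cat > h.py <<'E'
import numpy as np, cv2
from station import monitor, viewer, ticket
def grab():
    r={}
    for n in("side","top"):
        d=viewer.get_image(n); np.savez(f"{n}.npz",**d); r[n]=d
    return r
def world(d,u,v,z=None):
    K=d["camera_matrix"];T=d["cam_to_world"]
    p=cv2.undistortPoints(np.array([[[u,v]]],float),K,d["dist_coeffs"])[0,0]
    ray=T[:3,:3]@np.array([p[0],p[1],1.])
    if z is None: s=d["depth"][int(round(v)),int(round(u))]
    else: s=(z-T[2,3])/ray[2]
    return T[:3,3]+s*ray
def cloud(d):
    K=d["camera_matrix"];T=d["cam_to_world"];h,w=d["depth"].shape
    uv=np.stack(np.meshgrid(np.arange(w),np.arange(h)),-1).reshape(-1,1,2).astype(float)
    p=cv2.undistortPoints(uv,K,d["dist_coeffs"])[:,0]
    s=d["depth"].reshape(-1,1)
    P=np.hstack([p*s,s])@T[:3,:3].T+T[:3,3]
    P[s[:,0]==0]=np.nan
    return P.reshape(h,w,3)
E
python3 - <<'E'
from h import *
r=grab()
for n in r:
    cv2.imwrite(f"pics/{n}0.png",r[n]["frame"][...,::-1]); print(n,r[n]["cam_to_world"].round(3).tolist(),r[n]["camera_matrix"].round(1).tolist())
print(monitor.get_obs())
E
```

```text
pics
side [[-0.834, -0.336, 0.439, 0.147], [-0.552, 0.539, -0.637, 0.509], [-0.022, -0.773, -0.634, 0.659], [0.0, 0.0, 0.0, 1.0]] [[498.5, 0.0, 252.0], [0.0, 498.5, 197.2], [0.0, 0.0, 1.0]]
top [[-0.023, -0.992, 0.125, 0.402], [-1.0, 0.023, -0.005, -0.061], [0.002, -0.126, -0.992, 0.939], [0.0, 0.0, 0.0, 1.0]] [[354.7, 0.0, 256.3], [0.0, 354.7, 191.6], [0.0, 0.0, 1.0]]
{'t': 0.1, 'q': array([ 1.22495979e+00,  5.33063889e-02,  1.61417442e+00, -3.74767621e-06,
        1.47597507e+00, -1.18997890e-01]), 'dq': array([-0.00074245, -0.00179595, -0.00195598, -0.00112915, -0.00178932,
        0.00243204]), 'effort': array([-1.19039379e-05, -3.94901776e+01, -3.71361959e+01, -1.67142039e-04,
        3.92503527e-03, -8.62339704e-06]), 'tool_pos': array([0.14036809, 0.60845432, 0.23016572]), 'tool_rot': array([-1.56526524,  0.1784685 , -0.17779874]), 'contact_force': array([-0.59981034, -0.11263196,  0.79379981]), 'wrist_torque': array([ 0.00868319,  0.0213582 , -0.03479004]), 'opening': 0.08559136008732879}
```

View pics/side0.png

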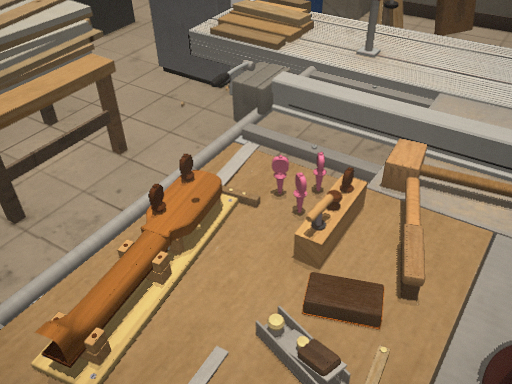

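View pics/top0.png

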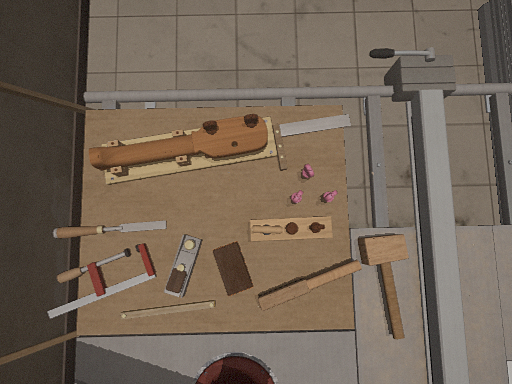

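```bash
python3 - <<'E'
from h import *
s=np.load("side.npz");t=np.load("top.npz")
a=cv2.resize(s["frame"][140:270,260:390],None,fx=4,fy=4,interpolation=cv2.INTER_CUBIC)
b=cv2.resize(t["frame"][205:255,240:345],None,fx=7,fy=7,interpolation=cv2.INTER_CUBIC)
c=cv2.resize(t["frame"][105:190,80:290],None,fx=3.8,fy=3.8,interpolation=cv2.INTER_CUBIC)
cv2.imwrite("pics/a.png",a[...,::-1]);cv2.imwrite("pics/b.png",b[...,::-1]);cv2.imwrite("pics/c.png",c[...,::-1])
C=cloud(t)
for u,v in [(292,229),(317,227),(268,229),(252,229),(235,144),(210,127),(251,121),(250,230),(240,130)]: print(u,v,C[v,u].round(4))
C=cloud(s)
for u,v in [(347,174),(347,180),(334,198),(322,207),(310,240)]: print('s',u,v,C[v,u].round(4))
E
```

```text
292 229 [ 0.4173 -0.1477  0.093 ]
317 227 [ 0.4203 -0.2039  0.112 ]
268 229 [ 0.4183 -0.0901  0.1118]
252 229 [ 0.4191 -0.0529  0.1104]
235 144 [ 0.6369 -0.0137  0.0565]
210 127 [0.6653 0.0428 0.1122]
251 121 [ 0.6791 -0.0561  0.109 ]
250 230 [ 0.4189 -0.0466  0.0026]
240 130 [ 0.6664 -0.0279  0.0792]
s 347 174 [ 0.4193 -0.1987  0.1026]
s 347 180 [ 0.4144 -0.1897  0.0965]
s 334 198 [ 0.4135 -0.1352  0.0921]
s 322 207 [ 0.4108 -0.0813  0.1113]
s 310 240 [ 0.4116 -0.0459  0.063 ]
```

```bash
sleep 1
```

```text
(no output)
```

View pics/a.png

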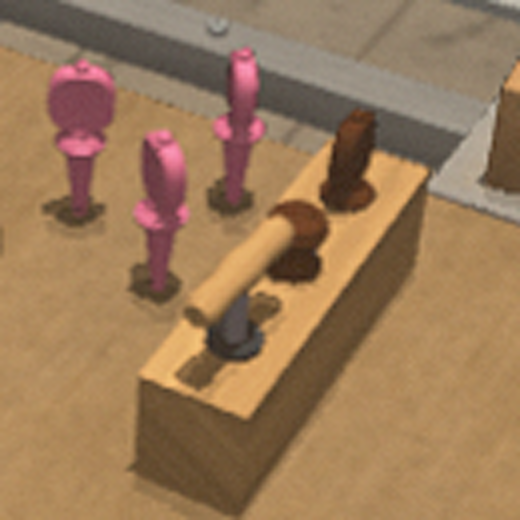

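View pics/b.png

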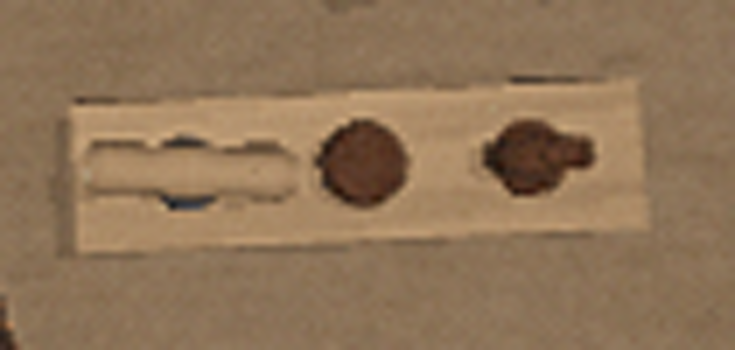

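View pics/c.png

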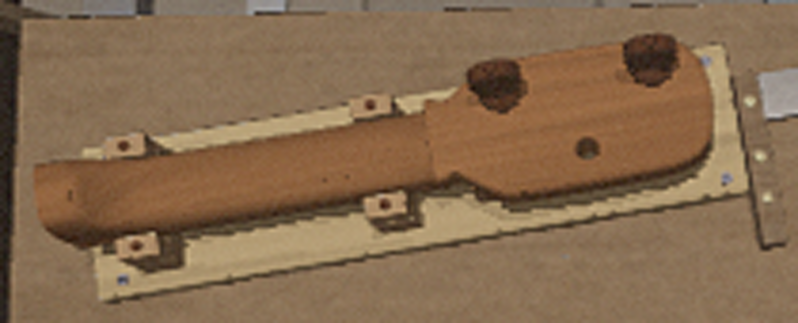

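```bash
cat > m.py <<'E'
from h import *
def pca(P):
    P=P[:,:2];c=np.median(P,0);w,v=np.linalg.eigh(np.cov((P-P.mean(0)).T));return c.round(4),P.mean(0).round(4),np.sqrt(w).round(4),np.degrees(np.arctan2(v[1,1],v[0,1])).round(1),(P.min(0).round(4),P.max(0).round(4))
if __name__=="__main__":
  Ds={n:np.load(n+".npz") for n in("side","top")}
  for n,d in Ds.items():
    C=cloud(d);x,y,z=C[...,0],C[...,1],C[...,2]
    st=(abs(x-.418)<.06)&(abs(y+.145)<.13)
    t=st&(z>.058)&(z<.065)
    P=C[t][:,:2].astype(np.float32); print(n,'block',cv2.minAreaRect(P),len(P))
    dark=st&(y<-.17)&(z>.073)
    print(' peg',pca(C[dark]),len(C[dark]),C[dark][:,2].max())
    dark=st&(y<-.17)&(z>.066)&(z<.073)
    if dark.sum()>5: print(' collar',pca(C[dark]),C[dark])
    nk=(abs(x-.65)<.1)&(abs(y)<.15)&(z>.09)
    for lo,hi in((-.09,-.02),(0.01,.09)):
        q=nk&(y>lo)&(y<hi); print(' fit',pca(C[q]),q.sum(),C[q][:,2].max())
    hd=(abs(x-.65)<.1)&(y>-.12)&(y<.09)&(z>.074)&(z<.083)
    P=C[hd];print(' head',cv2.minAreaRect(P[:,:2].astype(np.float32)),np.median(P[:,2]),len(P))
    nk=(x>.55)&(x<.75)&(y>.1)&(y<.33)&(z>.065)
    print(' neckshaft',pca(C[nk]))
E
python3 m.py
python3 - <<'E'
from h import *
t=np.load("top.npz")
g=cv2.cvtColor(t["frame"],cv2.COLOR_RGB2GRAY)
print(g[138:152,226:244])
a=g[138:150,229:241].astype(float); m=np.clip(75-a,0,None)
v,u=np.mgrid[138:150,229:241]
u0,v0=(m*u).sum()/m.sum(),(m*v).sum()/m.sum()
print(u0,v0,world(t,u0,v0,.079))
E
```

```text
side block ((0.4186606705188751, -0.14631272852420807), (0.054450880736112595, 0.20307980477809906), 1.0175679922103882) 1380
 peg (array([ 0.416 , -0.1976]), array([ 0.4173, -0.1997]), array([0.0031, 0.0091]), np.float64(82.2), (array([ 0.4129, -0.2233]), array([ 0.4251, -0.1876]))) 183 0.11311607897646203
 collar (array([ 0.416, -0.2  ]), array([ 0.4176, -0.2013]), array([0.0043, 0.0068]), np.float64(-150.0), (array([ 0.4082, -0.2136]), array([ 0.4319, -0.194 ]))) [[ 0.43137931 -0.20593513  0.06702596]
 [ 0.41446433 -0.21362743  0.06888268]
 [ 0.43189663 -0.2027859   0.06648185]
 [ 0.42771501 -0.2023299   0.06851508]
 [ 0.41467955 -0.20437678  0.07254111]
 [ 0.41357862 -0.20666267  0.07147263]
 [ 0.41257096 -0.20921815  0.07018587]
 [ 0.41218994 -0.21349991  0.06748928]
 [ 0.43032838 -0.19944458  0.06693967]
 [ 0.42855003 -0.19999407  0.06731064]
 [ 0.42626801 -0.19926048  0.06874948]
 [ 0.42467102 -0.20024784  0.06875205]
 [ 0.4221396  -0.19883362  0.07074998]
 [ 0.413905   -0.20298736  0.07139036]
 [ 0.41303709 -0.20589688  0.06980363]
 [ 0.41162741 -0.20736913  0.0694038 ]
 [ 0.
[... 4849 characters left out ...]
111 109 105 107 104 109]
 [113 109 113 113 111  78  52  50  56  55  48  75 112 108 102 109 104 109]
 [110 107 109 105 108  90  41  55  71  80  61  69 109 107 105 103 108 108]
 [103 105 110 108 109 108  90  70  81  84  96 114 108 106 108 108 102 108]
 [108 106 108 111 106 109 112 110 108 107 109 105 110 109 106 108 108 106]
 [102 107 109 108 107 107 107 105 105 108 106 105 111 108 109 105 110 107]
 [108 108 102 112 109 110 109 110 108 109 114 109 106 108 109 109 104 104]
 [106 111 105 107 108 104 105 106 106 110 105 102 102 105 101 100 108  94]
 [106 106 108 107 106 104 103 106 107 106 106 102  96  92  98  86  84  78]]
233.92118226600985 143.4039408866995 [ 0.63247421 -0.01223786  0.079     ]
```

```bash
cat > g.py <<'E'
# usage: python3 g.py x y z yawdeg   (jaw axis direction in world, mod 180)
import sys
from h import *
from scipy.spatial.transform import Rotation as Ro
o=monitor.get_obs();R=Ro.from_rotvec(o["tool_rot"]);M=R.as_matrix()
np.set_printoptions(suppress=True,precision=4)
zt=M[:,2];yaw=np.degrees(np.arctan2(zt[1],zt[0]))
print("t",round(o["t"],2),"pos",o["tool_pos"],"yaw",round(yaw,2),"ydown",M[:,1],"q",o["q"],"F",o["contact_force"].round(2),"T",o["wrist_torque"].round(3),"open",round(o["opening"],4))
if len(sys.argv)>1:
    a=[float(v) for v in sys.argv[1:]]
    ty=a[3] if len(a)>3 else yaw
    if len(a)<5: ty=yaw+((ty-yaw+90)%180-90)
    t=np.radians(ty);z=np.array([np.cos(t),np.sin(t),0]);y=np.array([0,0,-1.]);T=np.column_stack([np.cross(y,z),y,z])
    print("turn(tool)",(R.inv()*Ro.from_matrix(T)).as_rotvec(),"shift cm in present axes",M.T@(np.array(a[:3])-o["tool_pos"])*100,"in final axes",T.T@(np.array(a[:3])-o["tool_pos"])*100)
E
python3 g.py .42 -.206 .18 1
```

```text
t 0.1 pos [0.1404 0.6085 0.2302] yaw 77.0 ydown [-0.0006 -0.0018 -1.    ] q [ 1.225   0.0533  1.6142 -0.      1.476  -0.119 ] F [-0.6  -0.11  0.79] T [ 0.009  0.021 -0.035] open 0.0856
turn(tool) [0.0017 1.3265 0.001 ] shift cm in present axes [ 45.5649   5.1419 -73.0607] in final axes [81.9211  5.0166 26.5375]
```

servo_tool(commands=[0,0,0,5,0,0,1,0,0,0,5,0,0,1,0,0,0,5,0,0,1,0,0.147,0,5,0,0,1,0,0.147,0,5,0,0,1,0,0.147,0,5,0,0,1,0,0.147,0,5,0,0,1,0,0.147,0,5,0,0,1,0,0.147,0,5,0,0,1,0,0.147,0,5,0,0,1,0,0.147,0,5,0,0,1,0,0.147,0,5,0,0,1], grip_force=60)

```text
t: 1.3
tool_pos: [0.5713, 0.2711, 0.2208]
tool_rot: [-1.223, 1.211, -1.208]
contact_force: [1.0, -0.2, 0.1]
opening: 0.0852
```

```bash
python3 g.py .42 -.206 .18 1
```

```text
t 1.3 pos [0.5713 0.2711 0.2208] yaw 0.13 ydown [-0.0101 -0.0074 -0.9999] q [ 0.3271  0.0841  1.5976 -0.0038  1.4718  0.3251] F [ 0.96 -0.21  0.14] T [-0.022 -0.073  0.015] open 0.0852
turn(tool) [ 0.0101 -0.0151  0.0073] shift cm in present axes [ 47.6379   4.5845 -15.1938] in final axes [ 47.4343   4.0796 -15.9556]
```

servo_tool(commands=[0.01,-0.015,0.007,4.7,0,-1.5,1,0,0,0,4.7,0,-1.5,1,0,0,0,4.7,0,-1.5,1,0,0,0,4.7,0,-1.5,1,0,0,0,4.7,0,-1.5,1,0,0,0,4.7,0,-1.5,1,0,0,0,4.7,0,-1.5,1,0,0,0,4.7,0,-1.5,1,0,0,0,4.7,0,-1.5,1,0,0,0,4.7,0,-1.5,1,0,0,0,0,0,0,1])

```text
t: 2.4
tool_pos: [0.4205, -0.2106, 0.2167]
tool_rot: [-1.219, 1.206, -1.203]
contact_force: [-0.4, 0.9, 0.2]
opening: 0.0851
```

```bash
python3 g.py .42 -.206 .18 1; python3 - <<'E'
from h import *
r=grab()
for n in r: cv2.imwrite(f"pics/{n}1.png",r[n]["frame"][...,::-1])
E
```

```text
t 2.4 pos [ 0.4205 -0.2106  0.2167] yaw 0.45 ydown [-0.0048 -0.003  -1.    ] q [-0.6195 -0.321   1.9757 -0.0052  1.4891 -0.6269] F [-0.45  0.92  0.21] T [-0.033  0.014  0.015] open 0.0851
turn(tool) [ 0.0048 -0.0096  0.0029] shift cm in present axes [-0.4666  3.6671 -0.0282] in final axes [-0.4561  3.6683 -0.0414]
```

View pics/side1.png

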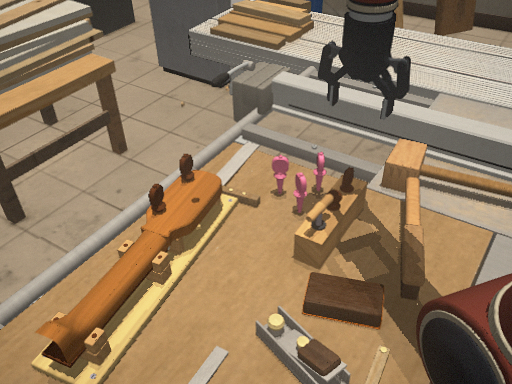

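servo_tool(commands=[0.005,-0.01,0.003,-0.45,2,0,1,0,0,0,0,4,0,1,0,0,0,0,4,0,1,0,0,0,0,2,0,1,0,0,0,0,1.2,0,1,0,0,0,0,0,0,1,0,0,0,0,0,0,1])

```text
t: 3.2
tool_pos: [0.4263, -0.1934, 0.0816]
tool_rot: [-1.221, 1.18, -1.182]
contact_force: [-0.3, -0.2, -0.0]
opening: 0.0852
```

```bash
python3 g.py .42 -.206 .073 1; python3 - <<'E'
from h import *
r=grab()
a=cv2.resize(r["side"]["frame"][110:280,250:420],(520,520),interpolation=cv2.INTER_CUBIC)
cv2.imwrite("pics/s2.png",a[...,::-1])
E
```

```text
t 3.2 pos [ 0.4263 -0.1934  0.0816] yaw 2.1 ydown [ 0.0047  0.0033 -1.    ] q [-0.5882 -0.1902  2.1046  0.0056  1.2251 -0.6268] F [-0.34 -0.19 -0.03] T [-0.01   0.022  0.026] open 0.0852
turn(tool) [-0.0048  0.0193 -0.0031] shift cm in present axes [ 1.2421  0.8548 -0.6837] in final axes [ 1.2523  0.8619 -0.6556]
```

View pics/s2.png

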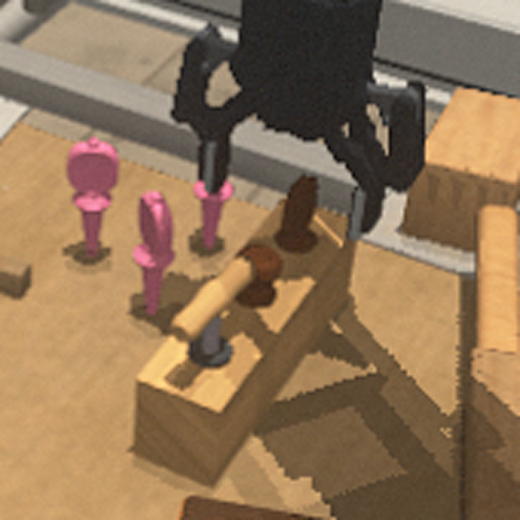

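servo_tool(commands=[-0.005,0,-0.003,0.6,0,-0.3,1,0,0,0,0.6,0.2,-0.3,1,0,0,0,0,0.3,0,1,0,0,0,0,0.2,0,1,0,0,0,0,0,0,1])

```text
t: 3.8
tool_pos: [0.4228, -0.2095, 0.0789]
tool_rot: [-1.225, 1.176, -1.191]
contact_force: [0.4, -0.6, -0.8]
opening: 0.0856
```

```bash
python3 g.py .42 -.206 .073 1
```

```text
t 3.8 pos [ 0.4228 -0.2095  0.0789] yaw 2.01 ydown [ 0.0068 -0.0057 -1.    ] q [-0.6175 -0.1804  2.1013 -0.0007  1.2119 -0.6523] F [ 0.4  -0.58 -0.84] T [ 0.033  0.001 -0.003] open 0.0856
turn(tool) [-0.0066  0.0176  0.0058] shift cm in present axes [-0.3655  0.5866 -0.2735] in final axes [-0.3572  0.5906 -0.276 ]
```

servo_tool(commands=[-0.006,0,0.006,-0.35,0.3,-0.25,1,0,0,0,0,0.3,0,1,0,0,0,0,0,0,1,0,0,0,0,0,0,1])

```text
t: 4.2
tool_pos: [0.4197, -0.2055, 0.0719]
tool_rot: [-1.225, 1.184, -1.182]
contact_force: [0.7, -0.5, -0.5]
opening: 0.0851
```

```bash
for i in 1 2 3; do python3 g.py .42 -.206 .073 1; done
```

```text
t 4.2 pos [ 0.4197 -0.2055  0.0719] yaw 2.01 ydown [-0.0006  0.0013 -1.    ] q [-0.6152 -0.1749  2.1095  0.0007  1.2082 -0.6506] F [ 0.65 -0.47 -0.52] T [ 0.012  0.004 -0.046] open 0.0851
turn(tool) [ 0.0006  0.0176 -0.0013] shift cm in present axes [ 0.0488 -0.1091  0.0265] in final axes [ 0.0485 -0.109   0.0274]
t 4.2 pos [ 0.4197 -0.2055  0.0719] yaw 2.01 ydown [-0.0006  0.0013 -1.    ] q [-0.6152 -0.1749  2.1095  0.0007  1.2082 -0.6506] F [ 0.65 -0.47 -0.52] T [ 0.012  0.004 -0.046] open 0.0851
turn(tool) [ 0.0006  0.0176 -0.0013] shift cm in present axes [ 0.0488 -0.1091  0.0265] in final axes [ 0.0485 -0.109   0.0274]
t 4.2 pos [ 0.4197 -0.2055  0.0719] yaw 2.01 ydown [-0.0006  0.0013 -1.    ] q [-0.6152 -0.1749  2.1095  0.0007  1.2082 -0.6506] F [ 0.65 -0.47 -0.52] T [ 0.012  0.004 -0.046] open 0.0851
turn(tool) [ 0.0006  0.0176 -0.0013] shift cm in present axes [ 0.0488 -0.1091  0.0265] in final axes [ 0.0485 -0.109   0.0274]
```

servo_tool(commands=[0,0,0,0,0,0,0,0,0,0,0,0,0,0,0,0,0,0,0,0,0,0,0,0,0,0,0,0,0,0,0,0,0,0,0,0,0,0,0,0,0,0,0,0,0,0,0,0,0,0,0,0,0,0,0,0], grip_force=30)

```text
t: 5.0
tool_pos: [0.42, -0.2055, 0.0722]
tool_rot: [-1.225, 1.184, -1.182]
contact_force: [0.7, 0.4, -0.4]
opening: 0.0103
```

```bash
python3 g.py .42 -.206 .073 1; python3 - <<'E'
from h import *
r=grab()
a=cv2.resize(r["side"]["frame"][110:280,250:420],(520,520),interpolation=cv2.INTER_CUBIC)
cv2.imwrite("pics/s3.png",a[...,::-1])
E
```

```text
t 5.0 pos [ 0.42   -0.2055  0.0722] yaw 2.02 ydown [ 0.     0.001 -1.   ] q [-0.6149 -0.175   2.1092  0.0009  1.208  -0.6505] F [ 0.65  0.43 -0.37] T [-0.032  0.015  0.036] open 0.0103
turn(tool) [-0.      0.0178 -0.001 ] shift cm in present axes [ 0.0457 -0.0819 -0.0049] in final axes [ 0.0459 -0.0819 -0.0041]
```

View pics/s3.png

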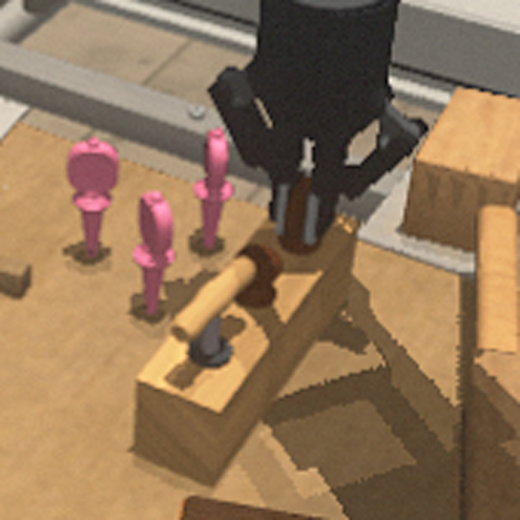

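servo_tool(commands=[0,0,0,0,0,0,0,0,0,0,0,0,0,0,0,0,0,0,-1,0,0,0,0,0,0,-2,0,0,0,0,0,0,-2,0,0,0,0,0,0,-2,0,0,0,0,0,0,-2,0,0,0,0,0,0,-3,0,0,0,0,0,0,-3,0,0,0,0,0,0,0,0,0], grip_force=110)

```text
t: 6.1
tool_pos: [0.4185, -0.2047, 0.2301]
tool_rot: [-1.226, 1.186, -1.18]
contact_force: [-0.2, 0.5, 0.2]
opening: 0.0096
```

```bash
python3 g.py .631 -.011 .21 9
```

```text
t 6.1 pos [ 0.4185 -0.2047  0.2301] yaw 2.02 ydown [-0.0025  0.0024 -1.    ] q [-0.6152 -0.3409  1.9686  0.0005  1.5173 -0.6505] F [-0.2   0.48  0.16] T [-0.055 -0.042  0.005] open 0.0096
turn(tool) [ 0.0023 -0.1218 -0.0026] shift cm in present axes [-18.6072   2.0046  21.9213] in final axes [-15.8114   2.0114  24.0155]
```

servo_tool(commands=[0,0,0,-3.1,0,3.7,0,0,0,0,-3.1,0,3.7,0,0,0,0,-3.1,0,3.7,0,0,0,0,-3.1,0,3.7,0,0,0,0,-3.1,0,3.7,0,0,0,0,-2.8,0,3.5,0,0,-0.122,0,0,0,0,0,0,0,0,0,0,0,0,0,0,0,0,0,0,0])

```text
t: 7.0
tool_pos: [0.6374, -0.0078, 0.2238]
tool_rot: [-1.284, 1.103, -1.09]
contact_force: [0.4, -0.0, -0.8]
opening: 0.0097
```

```bash
python3 g.py .631 -.011 .21 9;python3 - <<'E'
from h import *
r=grab()
a=cv2.resize(r["side"]["frame"][60:260,100:300],(600,600),interpolation=cv2.INTER_CUBIC)
cv2.imwrite("pics/s4.png",a[...,::-1])
E
```

```text
t 7.0 pos [ 0.6374 -0.0078  0.2238] yaw 8.76 ydown [-0.0101  0.     -0.9999] q [-0.1284  0.0928  1.5833 -0.0013  1.4756 -0.2812] F [ 0.41 -0.02 -0.82] T [-0.013  0.03  -0.04 ] open 0.0097
turn(tool) [ 0.01   -0.0041 -0.0016] shift cm in present axes [ 0.2203  1.391  -0.668 ] in final axes [ 0.2153  1.3846 -0.6828]
```

View pics/s4.png

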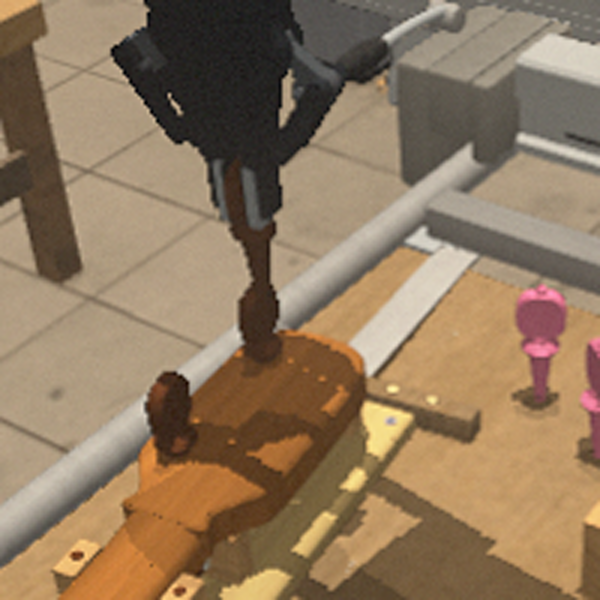

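```bash
python3 - <<'E'
from h import *
d=np.load("side.npz")
im=cv2.imread("pics/side0.png")
K=d["camera_matrix"];T=np.linalg.inv(d["cam_to_world"])
p,_=cv2.projectPoints(np.array([[.631,-.011,.079]]),cv2.Rodrigues(T[:3,:3])[0],T[:3,3],K,d["dist_coeffs"]);print(p)
u,v=p[0,0].astype(int)
g=cv2.cvtColor(im,cv2.COLOR_BGR2GRAY);print(g[v-9:v+10,u-11:u+12])
cv2.imwrite("pics/s5.png",cv2.resize(im[v-40:v+40,u-40:u+40],(640,640),interpolation=cv2.INTER_CUBIC))
E
```

```text
[[[194.98802684 200.16185202]]]
[[135 134 136 135 137 138 138 133 128 127 120 127 130 128 130 131 125 129
  132 131 127 120 122]
 [130 134 136 139 140 135 134 127 125 124 127 132 132 133 128 127 130 131
  129 124 126 124 125]
 [135 138 138 140 135 134 128 122 125 126 128 134 132 131 128 128 130 129
  126 125 126 125 127]
 [135 139 141 139 136 129 125 123 129 129 132 132 132 129 131 132 128 121
  126 123 123 128 124]
 [141 141 140 135 129 128 124 129 132 134 132 133 129 131 132 130 130 127
  119 123 128 128 126]
 [139 141 136 131 127 123 126 128 132 134 136 129 131 129 129 127 129 127
  124 128 127 124 126]
 [139 136 133 131 126 126 130 134 133 133 127 118 115 116 114 116 121 131
  127 127 126 128 126]
 [136 134 127 123 124 128 131 134 128 117  95  76  78  75  74  79 109 125
  132 130 129 127 128]
 [136 129 123 128 128 130 131 132 108  80  65  71  76  70  70  62  86 117
  131 126 127 128 128]
 [129 124 127 126 130 134 138 130  99  69  64  75  71  70  65  58 100 124
  125 128 128 128 123]
 [127 123 131 131 132 128 130 133 110  76  67  73  66  72  78  78 110 131
  127 127 126 122 118]
 [127 127 131 130 136 131 128 132 129 106  86  86  91 100 108 112 122 128
  127 129 124 121 118]
 [130 132 134 133 132 129 128 132 133 133 125 120 126 128 132 129 125 126
  127 125 119 116 112]
 [134 131 133 133 130 130 133 134 129 124 128 129 130 130 129 124 124 124
  123 124 117 109 103]
 [133 138 131 133 126 132 133 134 128 127 126 128 128 127 127 129 128 123
  124 117 112 104  84]
 [133 136 129 133 131 133 131 131 126 130 127 127 129 126 123 125 127 122
  118 110 105  89  73]
 [136 131 132 133 133 130 131 127 126 130 129 129 127 128 129 130 122 122
  117 103  91  71  60]
 [133 129 131 134 135 130 125 128 124 129 126 128 127 128 123 122 122 117
  106  98  82  61  57]
 [132 131 135 134 125 127 129 130 127 129 128 126 127 123 123 123 120 110
  104  89  66  63  62]]
```

View pics/s5.png

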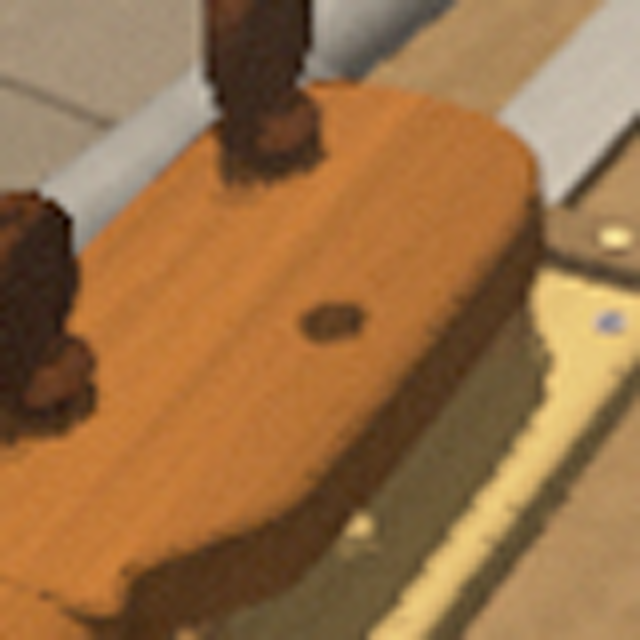

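```bash
python3 - <<'E'
from h import *
s=np.load("side.npz")
print(world(s,195.7,199.9,.079))
o=monitor.get_obs()["tool_pos"];print(o)
# predicted projections of peg axis
for n in("side","top"):
    d=np.load(n+".npz");T=np.linalg.inv(d["cam_to_world"])
    P=np.array([[o[0],o[1],o[2]-.056+k] for k in (0,.046,.051,.097)])
    p,_=cv2.projectPoints(P,cv2.Rodrigues(T[:3,:3])[0],T[:3,3],d["camera_matrix"],d["dist_coeffs"]);print(n,p[:,0].round(1))
t=np.load("top.npz")["frame"][80:200,180:300]
cv2.imwrite("pics/t4.png",cv2.resize(t,(600,600),interpolation=cv2.INTER_CUBIC)[...,::-1])
s=s["frame"][100:180,150:230]
cv2.imwrite("pics/s6.png",cv2.resize(s,(640,640),interpolation=cv2.INTER_CUBIC)[...,::-1])
E
```

```text
[ 0.63036239 -0.0122793   0.079     ]
[ 0.63716071 -0.0083848   0.22422283]
side [[186.2 159.7]
 [183.3 136.9]
 [182.9 134.3]
 [179.7 109.5]]
top [[229.7 131. ]
 [228.2 124.6]
 [228.  123.8]
 [226.2 116.5]]
```

View pics/s6.png

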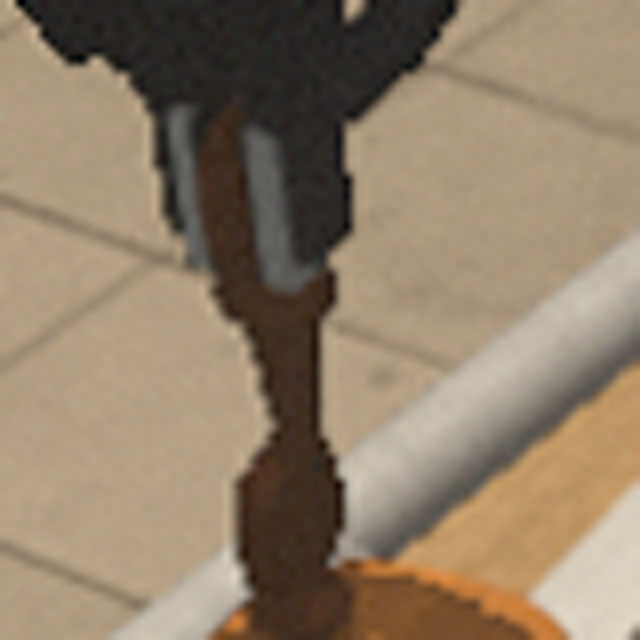

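View pics/t4.png

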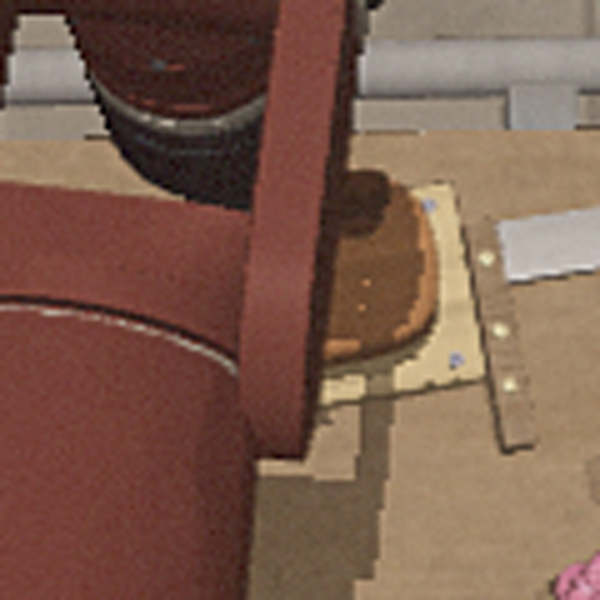

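servo_tool(commands=[0.01,-0.004,-0.002,0.1,0,-0.2,0,0,0,0,0.1,1,-0.2,0,0,0,0,0,2,0,0,0,0,0,0,2,0,0,0,0,0,0,1.5,0,0,0,0,0,0,0,0,0,0,0,0,0,0,0,0])

```text
t: 7.8
tool_pos: [0.6309, -0.0153, 0.1573]
tool_rot: [-1.274, 1.096, -1.103]
contact_force: [0.4, -0.4, 0.2]
opening: 0.0097
```

```bash
python3 g.py .6328 -.0106 .150 9
```

```text
t 7.8 pos [ 0.6309 -0.0153  0.1573] yaw 8.45 ydown [ 0.0044 -0.0016 -1.    ] q [-0.1417  0.1185  1.669  -0.0009  1.3495 -0.2891] F [ 0.35 -0.44  0.2 ] T [0.008 0.011 0.015] open 0.0097
turn(tool) [-0.0041 -0.0095  0.0022] shift cm in present axes [-0.4388  0.7325  0.255 ] in final axes [-0.4348  0.7324  0.2622]
```

servo_tool(commands=[-0.004,-0.009,0.002,-0.4,0.3,0.25,0,0,0,0,0,0.3,0,0,0,0,0,0,0,0,0,0,0,0,0,0,0,0])

```text
t: 8.2
tool_pos: [0.6346, -0.0108, 0.1538]
tool_rot: [-1.277, 1.089, -1.095]
contact_force: [0.6, -1.0, -0.4]
opening: 0.0097
```

```bash
python3 g.py .6328 -.0106 .150 9; cat > v.py <<'E'
import sys
from h import *
d=viewer.get_image("side");np.savez("side.npz",**d)
o=monitor.get_obs()["tool_pos"]
T=np.linalg.inv(d["cam_to_world"])
P=np.array([[o[0],o[1],o[2]-.056+k] for k in (0,.023,.046,.051)]+[[.6304,-.0123,.079]])
p,_=cv2.projectPoints(P,cv2.Rodrigues(T[:3,:3])[0],T[:3,3],d["camera_matrix"],d["dist_coeffs"])
u,v=150,130
print("crop",u,v,"x8; in crop:",((p[:,0]-[u,v]+.5)*8-.5).round(0).tolist())
cv2.imwrite(sys.argv[1],cv2.resize(d["frame"][v:v+90,u:u+90],(720,720)[:2],interpolation=cv2.INTER_CUBIC)[:590,:,::-1])
E
python3 v.py pics/s7.png
```

```text
t 8.2 pos [ 0.6346 -0.0108  0.1538] yaw 9.01 ydown [ 0.0044 -0.0006 -1.    ] q [-0.1341  0.1297  1.6629  0.      1.3446 -0.2914] F [ 0.57 -0.99 -0.44] T [ 0.017  0.004 -0.005] open 0.0097
turn(tool) [-0.0043  0.0002  0.0013] shift cm in present axes [-0.0438  0.3797 -0.1743] in final axes [-0.0433  0.3805 -0.1727]
crop 150 130 x8; in crop: [[342.0, 496.0], [332.0, 415.0], [322.0, 331.0], [319.0, 313.0], [369.0, 563.0]]
```

View pics/s7.png

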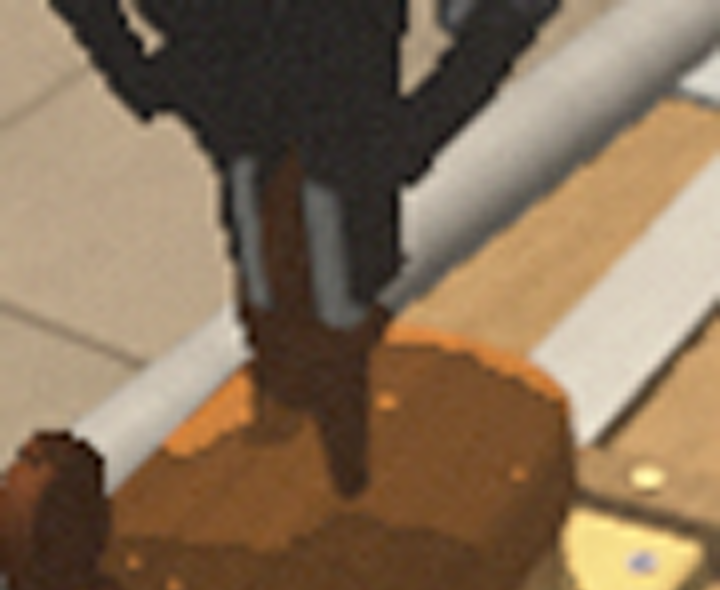

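```bash
python3 g.py .631 -.0097 .143 9
```

```text
t 8.25 pos [ 0.6346 -0.0108  0.1538] yaw 9.01 ydown [ 0.0044 -0.0006 -1.    ] q [-0.1342  0.1297  1.6629  0.      1.3446 -0.2914] F [ 0.36 -0.03 -0.33] T [-0.012 -0.013 -0.021] open 0.01
turn(tool) [-0.0043  0.0002  0.0012] shift cm in present axes [-0.1628  1.0828 -0.3406] in final axes [-0.1614  1.0844 -0.336 ]
```

servo_tool(commands=[-0.004,0,0.001,-0.16,0.3,-0.34,0,0,0,0,0,0.3,0,0,0,0,0,0,0.3,0,0,0,0,0,0,0,0,0,0,0,0,0,0,0,0])

```text
t: 8.75
tool_pos: [0.6308, -0.0096, 0.1444]
tool_rot: [-1.279, 1.092, -1.093]
contact_force: [-0.5, -0.1, -0.7]
opening: 0.0098
```

```bash
python3 g.py .631 -.0097 .143 9; python3 v.py pics/s8.png
```

```text
t 8.75 pos [ 0.6308 -0.0096  0.1444] yaw 9.01 ydown [ 0.0006 -0.0003 -1.    ] q [-0.1331  0.132   1.6767 -0.0002  1.3323 -0.2903] F [-0.48 -0.12 -0.72] T [ 0.009 -0.03  -0.009] open 0.0098
turn(tool) [-0.0005  0.0002  0.0004] shift cm in present axes [0.0101 0.1448 0.0221] in final axes [0.0102 0.1448 0.0222]
crop 150 130 x8; in crop: [[357.0, 537.0], [347.0, 457.0], [336.0, 374.0], [334.0, 356.0], [369.0, 563.0]]
```

View pics/s8.png

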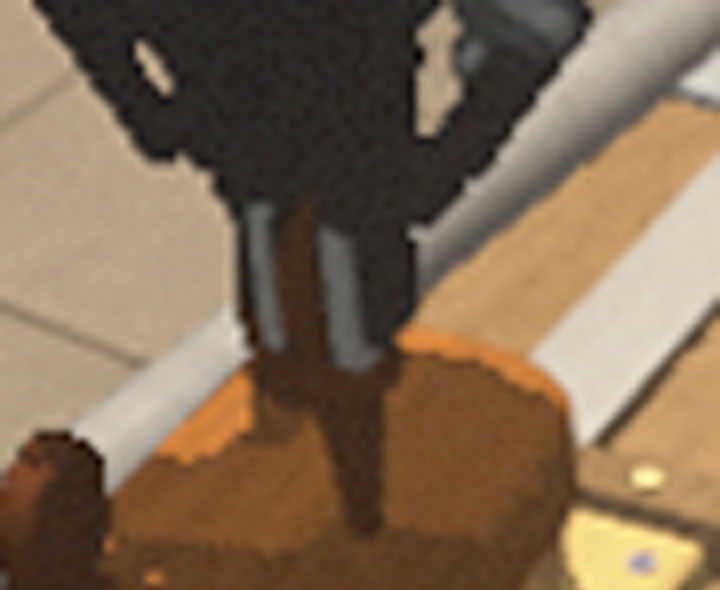

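servo_tool(commands=[0,0,0,0,0.3,0,0,0,0,0,0,0.3,0,0,0,0,0,0,0.3,0,0,0,0,0,0,0.3,0,0,0,0,0,0,0.3,0,0,0,0,0,0,0,0,0])

```text
t: 9.4
tool_pos: [0.6306, -0.0097, 0.1278]
tool_rot: [-1.28, 1.092, -1.093]
contact_force: [-0.3, -0.5, -0.5]
opening: 0.0097
```

```bash
python3 g.py .631 -.0097 .11 9; python3 v.py pics/s9.png
```

```text
t 9.4 pos [ 0.6306 -0.0097  0.1278] yaw 9.01 ydown [ 0.0001 -0.0003 -1.    ] q [-0.1331  0.1481  1.6883 -0.0003  1.3051 -0.2903] F [-0.27 -0.52 -0.55] T [-0.003  0.027 -0.005] open 0.0097
turn(tool) [-0.      0.0001  0.0003] shift cm in present axes [0.008  1.7812 0.0354] in final axes [0.0085 1.7812 0.0354]
crop 150 130 x8; in crop: [[364.0, 591.0], [354.0, 513.0], [344.0, 433.0], [342.0, 415.0], [369.0, 563.0]]
```

View pics/s9.png

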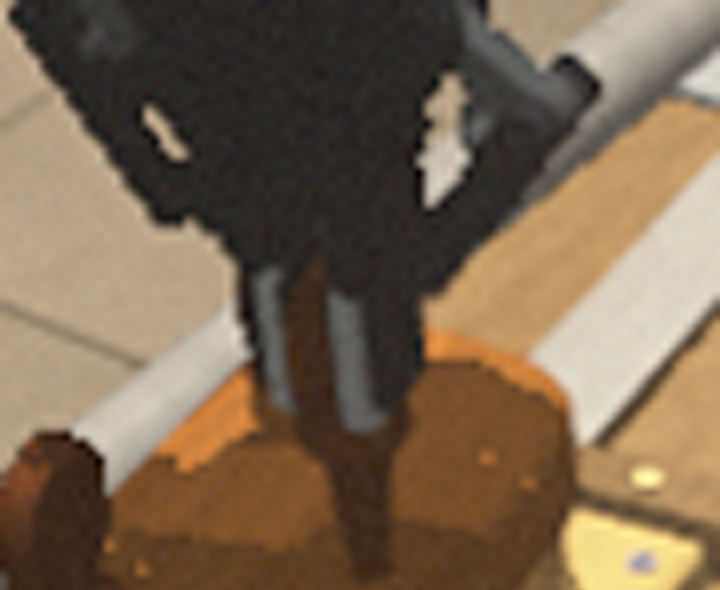

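servo_tool(commands=[0,0,0,0,0.3,0,0,0,0,0,0,0.3,0,0,0,0,0,0,0.3,0,0,0,0,0,0,0.3,0,0,0,0,0,0,0.2,0,0,0,0,0,0,0,0,0])

```text
t: 10.05
tool_pos: [0.631, -0.0097, 0.1131]
tool_rot: [-1.279, 1.092, -1.093]
contact_force: [1.3, 0.4, -1.1]
opening: 0.0096
```

```bash
python3 g.py .631 -.0097 .1 9
```

```text
t 10.05 pos [ 0.631  -0.0097  0.1131] yaw 9.01 ydown [ 0.0009 -0.0004 -1.    ] q [-0.1332  0.1634  1.6975 -0.0003  1.2798 -0.2903] F [ 1.26  0.42 -1.05] T [-0.016  0.013  0.001] open 0.0096
turn(tool) [-0.0008  0.0001  0.0005] shift cm in present axes [-0.0027  1.3076  0.0028] in final axes [-0.002   1.3076  0.0039]
```

servo_tool(commands=[0,0,0,0,0.2,0,0,0,0,0,0,0.2,0,0,0,0,0,0,0.2,0,0,0,0,0,0,0.1,0,0,0,0,0,0,0,0,0])

```text
t: 10.55
tool_pos: [0.6316, -0.0099, 0.1061]
tool_rot: [-1.278, 1.09, -1.094]
contact_force: [-0.2, -0.1, -1.5]
opening: 0.0096
```

```bash
python3 g.py .631 -.0097 .1 9
```

```text
t 10.55 pos [ 0.6316 -0.0099  0.1061] yaw 9.01 ydown [ 0.0026 -0.0007 -1.    ] q [-0.1332  0.1713  1.7012 -0.0004  1.2664 -0.2903] F [-0.2  -0.15 -1.54] T [-0.003 -0.048 -0.003] open 0.0096
turn(tool) [-0.0024  0.0001  0.0011] shift cm in present axes [-0.029   0.6063 -0.061 ] in final axes [-0.0283  0.6064 -0.0595]
```

servo_tool(commands=[-0.002,0,0.001,0,0.1,0,0,0,0,0,0,0.1,0,0,0,0,0,0,0.1,0,0,0,0,0,0,0,0,0])

```text
t: 10.95
tool_pos: [0.632, -0.01, 0.1032]
tool_rot: [-1.279, 1.092, -1.093]
contact_force: [0.3, -0.3, -0.7]
opening: 0.0098
```

```bash
python3 g.py .631 -.0097 .1 9
```

```text
t 10.95 pos [ 0.632  -0.01    0.1032] yaw 9.0 ydown [ 0.0011 -0.0001 -1.    ] q [-0.1335  0.1761  1.701   0.      1.2634 -0.2906] F [ 0.28 -0.31 -0.65] T [-0.109 -0.102 -0.01 ] open 0.0098
turn(tool) [-0.0011  0.0001  0.0003] shift cm in present axes [-0.0421  0.315  -0.0905] in final axes [-0.0419  0.3152 -0.0901]
```

servo_tool(commands=[-0.001,0,0,0,0.1,0,0,0,0,0,0,0.1,0,0])

```text
t: 11.15
tool_pos: [0.6322, -0.01, 0.1013]
tool_rot: [-1.279, 1.092, -1.093]
contact_force: [0.1, -0.2, 0.0]
opening: 0.0097
```

```bash
python3 g.py .631 -.0097 .1 9
```

```text
t 11.15 pos [ 0.6322 -0.01    0.1013] yaw 9.01 ydown [ 0.0006 -0.0004 -1.    ] q [-0.1333  0.1789  1.7012 -0.0004  1.2609 -0.2904] F [ 0.12 -0.24  0.01] T [-0.025 -0.101  0.051] open 0.0097
turn(tool) [-0.0006  0.0001  0.0005] shift cm in present axes [-0.0489  0.1324 -0.1114] in final axes [-0.0489  0.1325 -0.1113]
```

servo_tool(commands=[0,0,0,0,0.1,0,0,0,0,0,0,0.1,0,0])

```text
t: 11.35
tool_pos: [0.6324, -0.0101, 0.0994]
tool_rot: [-1.279, 1.091, -1.094]
contact_force: [0.5, -0.1, -0.0]
opening: 0.0096
```

```bash
python3 g.py .631 -.0097 .1 9
```

```text
t 11.35 pos [ 0.6324 -0.0101  0.0994] yaw 9.01 ydown [ 0.0013 -0.0007 -1.    ] q [-0.1333  0.1812  1.702  -0.0005  1.257  -0.2904] F [ 0.53 -0.08 -0.03] T [-0.124 -0.132 -0.036] open 0.0096
turn(tool) [-0.0012  0.0001  0.0009] shift cm in present axes [-0.0615 -0.0622 -0.1364] in final axes [-0.0615 -0.062  -0.1365]
```

servo_tool(commands=[-0.001,0,0.001,0,0.1,-0.02,0,0,0,0,0,0,0,0])

```text
t: 11.55
tool_pos: [0.6325, -0.0102, 0.0985]
tool_rot: [-1.279, 1.092, -1.093]
contact_force: [0.3, -0.7, -0.5]
opening: 0.0096
```

```bash
python3 g.py .631 -.0097 .1 9
```

```text
t 11.55 pos [ 0.6325 -0.0102  0.0985] yaw 9.0 ydown [ 0.0008  0.0002 -1.    ] q [-0.1338  0.1826  1.702   0.0003  1.2563 -0.291 ] F [ 0.27 -0.68 -0.51] T [-0.036 -0.102  0.015] open 0.0096
turn(tool) [-0.0008  0.0001 -0.0001] shift cm in present axes [-0.0711 -0.1463 -0.1422] in final axes [-0.0711 -0.1462 -0.1424]
```

servo_tool(commands=[0,0,0,0,0.1,0,0,0,0,0,0,0,0,0])

```text
t: 11.75
tool_pos: [0.6325, -0.0102, 0.098]
tool_rot: [-1.279, 1.092, -1.093]
contact_force: [-0.2, -0.7, -0.8]
opening: 0.0096
```

```bash
python3 g.py .631 -.0097 .1 9; python3 v.py pics/s10.png
```

```text
t 11.75 pos [ 0.6325 -0.0102  0.098 ] yaw 9.01 ydown [ 0.0006  0.0001 -1.    ] q [-0.1338  0.1833  1.7021  0.0002  1.2557 -0.291 ] F [-0.23 -0.71 -0.8 ] T [-0.001 -0.125  0.048] open 0.0096
turn(tool) [-0.0006  0.0001 -0.0001] shift cm in present axes [-0.0714 -0.1955 -0.1445] in final axes [-0.0714 -0.1954 -0.1446]
crop 150 130 x8; in crop: [[371.0, 686.0], [362.0, 611.0], [352.0, 534.0], [350.0, 517.0], [369.0, 563.0]]
```

View pics/s10.png

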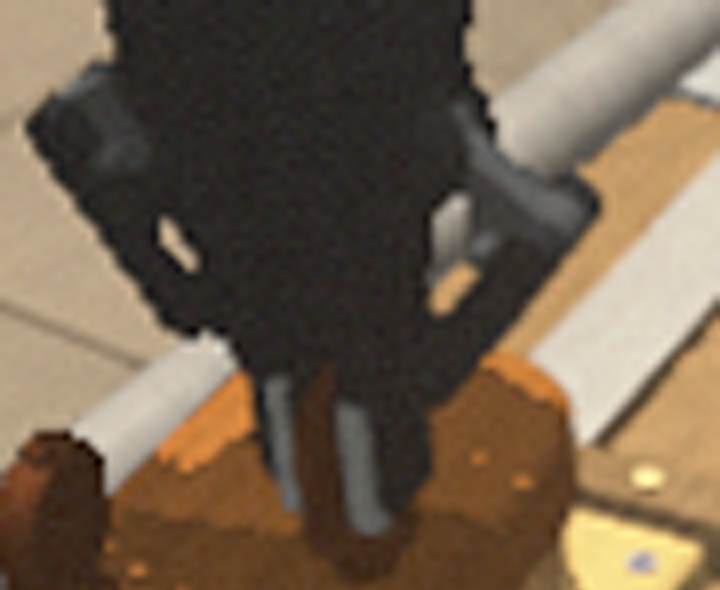

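servo_tool(commands=[0,0,0,0,0.1,0,0,0,0,0,0,0.1,0,0])

```text
t: 12.0
tool_pos: [0.6326, -0.0102, 0.0978]
tool_rot: [-1.279, 1.092, -1.093]
contact_force: [-2.6, 0.3, 5.9]
opening: 0.0097
```

```bash
python3 g.py .631 -.0097 .1 9
```

```text
t 12.0 pos [ 0.6326 -0.0102  0.0978] yaw 9.01 ydown [ 0.0002  0.0001 -1.    ] q [-0.1337  0.1841  1.7017  0.0001  1.2556 -0.291 ] F [-2.61  0.33  5.91] T [ 0.021  0.562 -0.075] open 0.0097
turn(tool) [-0.0002  0.0002 -0.0001] shift cm in present axes [-0.0744 -0.2222 -0.1543] in final axes [-0.0744 -0.2222 -0.1543]
```

servo_tool(commands=[0,0.1,0,0,0.13,0.02,0,0,0.1,0,0,0.13,0.03,0,0,0.1,0,0,0.13,0.03,0])

```text
t: 12.3
tool_pos: [0.6334, -0.0102, 0.0971]
tool_rot: [-1.134, 1.321, -1.321]
contact_force: [-3.0, -0.3, 6.9]
opening: 0.0095
```

```bash
python3 g.py .631 -.0097 .1 9
```

```text
t 12.3 pos [ 0.6334 -0.0102  0.0971] yaw -8.75 ydown [-0.0009 -0.0003 -1.    ] q [-0.1332  0.1872  1.6993 -0.0005  1.2559  0.0196] F [-2.96 -0.29  6.93] T [0.006 0.633 0.093] open 0.0095
turn(tool) [ 0.0009 -0.3098  0.0003] shift cm in present axes [-0.0077 -0.289  -0.2482] in final axes [-0.0831 -0.2892 -0.2337]
```

servo_tool(commands=[0,0.1,0,0,0.17,0,0,0,0.1,0,0,0.17,0,0,0,0.1,0,0,0.17,0,0])

```text
t: 12.6
tool_pos: [0.6341, -0.0104, 0.0967]
tool_rot: [-0.954, 1.542, -1.544]
contact_force: [-2.6, -0.1, 7.8]
opening: 0.0098
```

```bash
python3 g.py .631 -.0097 .1 9
```

```text
t 12.6 pos [ 0.6341 -0.0104  0.0967] yaw -26.6 ydown [-0.0004 -0.0013 -1.    ] q [-0.133   0.1889  1.6981 -0.0014  1.2548  0.3317] F [-2.55 -0.09  7.82] T [-0.076  0.632  0.186] open 0.0098
turn(tool) [ 0.0002 -0.6214  0.0013] shift cm in present axes [ 0.0817 -0.3306 -0.3109] in final axes [-0.1149 -0.3307 -0.3001]
```

servo_tool(commands=[0,-0.1,0,0,0.2,-0.03,0,0,-0.1,0,0,0.2,-0.03,0,0,-0.1,0,0,0.2,-0.03,0,0,-0.1,0,0,0.2,-0.03,0,0,-0.1,0,0,0.2,-0.03,0,0,-0.1,0,0,0.2,-0.03,0])

```text
t: 13.2
tool_pos: [0.6328, -0.0102, 0.0961]
tool_rot: [-1.282, 1.096, -1.094]
contact_force: [-4.9, 0.1, 10.4]
opening: 0.0098
```

```bash
python3 g.py .631 -.0097 .1 9
```

```text
t 13.2 pos [ 0.6328 -0.0102  0.0961] yaw 8.88 ydown [-0.0028 -0.0016 -1.    ] q [-0.1327  0.1881  1.7002 -0.0021  1.2559 -0.2871] F [-4.93  0.12 10.41] T [ 0.071  0.896 -0.156] open 0.0098
turn(tool) [ 0.003  -0.0021  0.0012] shift cm in present axes [-0.0732 -0.3914 -0.1709] in final axes [-0.074  -0.3918 -0.1696]
```

servo_tool(commands=[0.003,-0.1,0.001,0,0.2,-0.06,0,0,-0.1,0,0,0.2,-0.06,0,0,-0.1,0,0,0.2,-0.06,0,0,-0.1,0,0,0.2,-0.06,0,0,-0.1,0,0,0.2,-0.06,0,0,-0.1,0,0,0.2,-0.06,0])

```text
t: 13.8
tool_pos: [0.6314, -0.0109, 0.0958]
tool_rot: [-1.478, 0.618, -0.621]
contact_force: [-4.9, 1.6, 8.1]
opening: 0.0096
```

```bash
python3 g.py .631 -.0097 .1 9
```

```text
t 13.8 pos [ 0.6314 -0.0109  0.0958] yaw 44.58 ydown [ 0.0021  0.0017 -1.    ] q [-0.1359  0.1823  1.7073  0.002   1.2502 -0.9146] F [-4.93  1.59  8.14] T [ 0.148  0.739 -0.179] open 0.0096
turn(tool) [-0.0027  0.6209 -0.0005] shift cm in present axes [-0.1109 -0.4178  0.0604] in final axes [-0.1248 -0.4179 -0.0164]
```

servo_tool(commands=[-0.003,0.1,0,-0.03,0.22,0,0,0,0.1,0,-0.03,0.22,0,0,0,0.1,0,-0.03,0.22,0,0,0,0.1,0,-0.02,0.22,0,0,0,0.1,0,-0.02,0.22,0,0,0,0.1,0,-0.01,0.22,0,0])

```text
t: 14.4
tool_pos: [0.6326, -0.0101, 0.0956]
tool_rot: [-1.282, 1.088, -1.093]
contact_force: [-3.5, 0.8, 9.5]
opening: 0.0097
```

```bash
python3 g.py .631 -.0097 .1 9
```

```text
t 14.4 pos [ 0.6326 -0.0101  0.0956] yaw 9.21 ydown [ 0.0017 -0.0028 -1.    ] q [-0.1324  0.1855  1.704  -0.0027  1.25   -0.2923] F [-3.52  0.84  9.49] T [0.097 0.873 0.239] open 0.0097
turn(tool) [-0.0013  0.0037  0.003 ] shift cm in present axes [-0.0652 -0.4415 -0.1547] in final axes [-0.066  -0.4411 -0.1555]
```

servo_tool(commands=[-0.001,0.1,0.003,0,0.25,0,0,0,0.1,0,0,0.25,0,0,0,0.1,0,0,0.25,0,0,0,0.1,0,0.01,0.25,0,0,0,0.1,0,0.01,0.25,0,0,0,0.1,0,0.02,0.25,0,0])

```text
t: 15.0
tool_pos: [0.6341, -0.0104, 0.0953]
tool_rot: [-0.956, 1.538, -1.541]
contact_force: [-5.4, 0.9, 11.6]
opening: 0.0094
```

```bash
python3 g.py .631 -.0097 .1 9
```

```text
t 15.0 pos [ 0.6341 -0.0104  0.0953] yaw -26.36 ydown [ 0.0002 -0.0015 -1.    ] q [-0.133   0.1901  1.6993 -0.0015  1.2518  0.3276] F [-5.42  0.91 11.61] T [0.165 1.043 0.237] open 0.0094
turn(tool) [-0.0004 -0.6172  0.0014] shift cm in present axes [ 0.0793 -0.4684 -0.31  ] in final axes [-0.1154 -0.4682 -0.2987]
```

servo_tool(commands=[0,-0.1,0.001,0.02,0.23,-0.06,0,0,-0.1,0,0.02,0.23,-0.06,0,0,-0.1,0,0.02,0.23,-0.06,0,0,-0.1,0,0.01,0.23,-0.06,0,0,-0.1,0,0,0.23,-0.06,0,0,-0.1,0,0,0.23,-0.06,0,0,-0.1,0,0,0.23,-0.06,0,0,-0.1,0,0,0.23,-0.06,0,0,-0.1,0,-0.01,0.23,-0.06,0,0,-0.1,0,-0.02,0.23,-0.06,0,0,-0.1,0,-0.02,0.23,-0.05,0,0,-0.1,0,-0.02,0.23,-0.05,0])

```text
t: 16.2
tool_pos: [0.6313, -0.0109, 0.0951]
tool_rot: [-1.479, 0.614, -0.621]
contact_force: [-5.1, 0.5, 9.9]
opening: 0.0097
```

```bash
python3 g.py .631 -.0097 .1 9
```

```text
t 16.2 pos [ 0.6313 -0.0109  0.0951] yaw 44.71 ydown [ 0.005   0.0002 -1.    ] q [-0.1354  0.1812  1.7098  0.0009  1.2457 -0.916 ] F [-5.15  0.52  9.92] T [ 0.051  0.913 -0.146] open 0.0097
turn(tool) [-0.0046  0.6233  0.0021] shift cm in present axes [-0.1017 -0.489   0.0614] in final axes [-0.1187 -0.4888 -0.012 ]
```

servo_tool(commands=[-0.004,0.1,0.002,-0.03,0.26,0,0,0,0.1,0,-0.03,0.26,0,0,0,0.1,0,-0.03,0.26,0,0,0,0.1,0,-0.02,0.26,0,0,0,0.1,0,-0.02,0.26,0,0,0,0.1,0,-0.01,0.26,0,0,0,0.1,0,0,0.26,0,0,0,0.1,0,0,0.26,0,0,0,0.1,0,0,0.26,0,0,0,0.1,0,0.01,0.26,0,0,0,0.1,0,0.01,0.26,0,0,0,0.1,0,0.02,0.26,0,0])

```text
t: 17.4
tool_pos: [0.6341, -0.0103, 0.0948]
tool_rot: [-0.959, 1.533, -1.542]
contact_force: [-5.5, 0.4, 11.6]
opening: 0.0096
```

```bash
python3 g.py .631 -.0097 .1 9
```

```text
t 17.4 pos [ 0.6341 -0.0103  0.0948] yaw -26.18 ydown [ 0.0012 -0.005  -1.    ] q [-0.1314  0.1899  1.7003 -0.005   1.2495  0.3271] F [-5.5  0.4 11.6] T [0.112 1.043 0.149] open 0.0096
turn(tool) [-0.002  -0.614   0.0048] shift cm in present axes [ 0.0869 -0.5157 -0.3049] in final axes [-0.1073 -0.515  -0.2995]
```

servo_tool(commands=[-0.002,-0.1,0.005,0.02,0.26,-0.06,0,0,-0.1,0,0.02,0.26,-0.06,0,0,-0.1,0,0.02,0.26,-0.06,0,0,-0.1,0,0.01,0.26,-0.06,0,0,-0.1,0,0,0.26,-0.06,0,0,-0.1,0,0,0.26,-0.06,0,0,-0.1,0,0,0.26,-0.06,0,0,-0.1,0,0,0.26,-0.06,0,0,-0.1,0,-0.01,0.26,-0.06,0,0,-0.1,0,-0.02,0.26,-0.06,0,0,-0.1,0,-0.02,0.26,-0.05,0,0,-0.1,0,-0.02,0.26,-0.05,0])

```text
t: 18.6
tool_pos: [0.6313, -0.0109, 0.0947]
tool_rot: [-1.479, 0.612, -0.618]
contact_force: [-5.9, -0.1, 11.8]
opening: 0.0094
```

```bash
python3 g.py .631 -.0097 .1 9; python3 v.py pics/s11.png
```

```text
t 18.6 pos [ 0.6313 -0.0109  0.0947] yaw 44.87 ydown [ 0.0045  0.001  -1.    ] q [-0.1357  0.182   1.7096  0.0017  1.2457 -0.9194] F [-5.85 -0.11 11.77] T [ 0.045  1.033 -0.331] open 0.0094
turn(tool) [-0.0045  0.6261  0.0011] shift cm in present axes [-0.1046 -0.5255  0.0599] in final axes [-0.1196 -0.5254 -0.0152]
crop 150 130 x8; in crop: [[379.0, 697.0], [369.0, 622.0], [360.0, 545.0], [358.0, 528.0], [369.0, 563.0]]
```

View pics/s11.png

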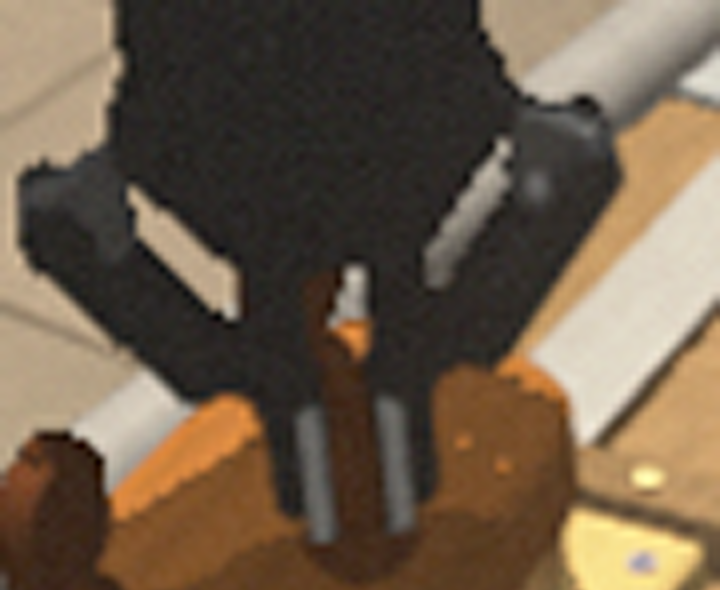

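servo_tool(commands=[-0.004,0.1,0.001,-0.03,0.27,0,0,0,0.1,0,-0.03,0.27,0,0,0,0.1,0,-0.03,0.27,0,0,0,0.1,0,-0.02,0.27,0,0,0,0.1,0,-0.02,0.27,0,0,0,0.12,0,-0.01,0.27,0,0])

```text
t: 19.25
tool_pos: [0.6327, -0.0101, 0.0947]
tool_rot: [-1.278, 1.096, -1.102]
contact_force: [-5.5, 1.0, 11.8]
opening: 0.0094
```

```bash
python3 g.py .631 -.0097 .1 9
```

```text
t 19.25 pos [ 0.6327 -0.0101  0.0947] yaw 8.53 ydown [ 0.0017 -0.0039 -1.    ] q [-0.1319  0.1867  1.7044 -0.0038  1.2483 -0.2797] F [-5.48  0.96 11.82] T [0.053 1.095 0.155] open 0.0094
turn(tool) [-0.0011 -0.0081  0.0041] shift cm in present axes [-0.0635 -0.5336 -0.1606] in final axes [-0.067  -0.5332 -0.1607]
```

servo_tool(commands=[-0.001,0.1,0.004,0,0.3,0,0,0,0.1,0,0,0.3,0,0,0,0.1,0,0,0.3,0,0,0,0.1,0,0.01,0.3,0,0,0,0.1,0,0.01,0.3,0,0,0,0.1,0,0.02,0.3,0,0])

```text
t: 19.85
tool_pos: [0.6343, -0.0104, 0.0946]
tool_rot: [-0.95, 1.547, -1.549]
contact_force: [-5.4, 0.9, 12.9]
opening: 0.0095
```

```bash
python3 g.py .631 -.0097 .1 9
```

```text
t 19.85 pos [ 0.6343 -0.0104  0.0946] yaw -27.02 ydown [-0.0007 -0.0018 -1.    ] q [-0.1329  0.1918  1.6987 -0.002   1.2516  0.3393] F [-5.41  0.94 12.92] T [0.18  1.243 0.182] open 0.0095
turn(tool) [ 0.0004 -0.6287  0.0019] shift cm in present axes [ 0.0834 -0.5446 -0.3232] in final axes [-0.1235 -0.5447 -0.3099]
```

servo_tool(commands=[0,-0.1,0.004,0.02,0.3,-0.06,0,0,-0.1,0,0.02,0.3,-0.06,0,0,-0.1,0,0.02,0.3,-0.06,0,0,-0.1,0,0.01,0.3,-0.06,0,0,-0.1,0,0,0.3,-0.06,0,0,-0.1,0,0,0.3,-0.06,0])

```text
t: 20.45
tool_pos: [0.6327, -0.0102, 0.0945]
tool_rot: [-1.272, 1.1, -1.1]
contact_force: [-6.1, 1.0, 13.3]
opening: 0.0095
```

```bash
python3 g.py .631 -.0097 .1 9
```

```text
t 20.45 pos [ 0.6327 -0.0102  0.0945] yaw 8.4 ydown [ 0.0018  0.0019 -1.    ] q [-0.1346  0.187   1.7043  0.0023  1.2487 -0.2819] F [-6.1   1.   13.26] T [ 0.063  1.189 -0.256] open 0.0095
turn(tool) [-0.0021 -0.0105 -0.0016] shift cm in present axes [-0.0782 -0.5545 -0.1635] in final axes [-0.079  -0.5543 -0.1638]
```

servo_tool(commands=[0,0,0,0,0,0,0,0,0,0,0,0,0,0,0,0,0,0,0,0,0])

```text
t: 20.75
tool_pos: [0.6322, -0.0102, 0.0945]
tool_rot: [-1.273, 1.1, -1.099]
contact_force: [-0.8, -0.1, 1.2]
opening: 0.0097
```

```bash
python3 g.py .631 -.0097 .1 9
```

```text
t 20.75 pos [ 0.6322 -0.0102  0.0945] yaw 8.44 ydown [ 0.0009  0.0017 -1.    ] q [-0.1345  0.1863  1.705   0.0019  1.2496 -0.2823] F [-0.76 -0.09  1.22] T [-0.053  0.176  0.235] open 0.0097
turn(tool) [-0.0011 -0.0099 -0.0015] shift cm in present axes [-0.0668 -0.5457 -0.1113] in final axes [-0.067  -0.5457 -0.1113]
```

servo_tool(commands=[0,0,0,0,0,0,0.6,0,0,0,0,0,0,0.6,0,0,0,0,0,0,0.6,0,0,0,0,0,0,0.6,0,0,0,0,0,0,0.6])

```text
t: 21.25
tool_pos: [0.6317, -0.0099, 0.0926]
tool_rot: [-1.273, 1.103, -1.1]
contact_force: [0.3, 0.3, -1.1]
opening: 0.0507
```

```bash
python3 g.py .631 -.0097 .1 9
```

```text
t 21.25 pos [ 0.6317 -0.0099  0.0926] yaw 8.31 ydown [-0.0007  0.0026 -1.    ] q [-0.1345  0.1882  1.7063  0.0026  1.2481 -0.2803] F [ 0.26  0.28 -1.11] T [ 0.009  0.006 -0.021] open 0.0507
turn(tool) [ 0.0003 -0.0121 -0.0026] shift cm in present axes [-0.0302 -0.737  -0.0623] in final axes [-0.029  -0.7371 -0.0618]
```

Now rise straight up, then retreat so both cameras see the peg.

servo_tool(commands=[0,0,0,0,-1.5,0,0.6,0,0,0,0,-2,0,0.6,0,0,0,0,-2,0,0.6,0,0,0,0,-3,0,0.6,0,0,0,0,-4,0,0.6,0,0,0,0,-3,0,0.6,0,0,0,-4,0,0,0.6,0,0,0,-5,0,0,0.6,0,0,0,-5,0,0,0.6,0,0,0,-5,0,0,0.6,0,0,0,-5,0,0,0.6,0,0,0,-5,0,0,0.6,0,0,0,-5,0,0,0.6,0,0,0,-5,0,0,0.6,0,0,0,0,0,0,0.6])

```text
t: 22.75
tool_pos: [0.5785, 0.3803, 0.2769]
tool_rot: [-1.251, 1.094, -1.113]
contact_force: [-0.8, -0.5, -0.2]
opening: 0.0512
```

```bash
python3 g.py; python3 - <<'E'
from h import *
r=grab()
cv2.imwrite("pics/side12.png",r["side"]["frame"][...,::-1])
cv2.imwrite("pics/t12.png",cv2.resize(r["top"]["frame"][90:190,80:290],None,fx=3.8,fy=3.8,interpolation=cv2.INTER_CUBIC)[...,::-1])
cv2.imwrite("pics/s12.png",cv2.resize(r["side"]["frame"][130:260,130:270],None,fx=4,fy=4,interpolation=cv2.INTER_CUBIC)[...,::-1])
E
```

```text
t 22.75 pos [0.5785 0.3803 0.2769] yaw 7.91 ydown [ 0.0215  0.0078 -0.9997] q [ 0.4754  0.1724  1.4083 -0.003   1.5382  0.3374] F [-0.83 -0.53 -0.16] T [-0.04   0.027  0.009] open 0.0512
```

View pics/s12.png

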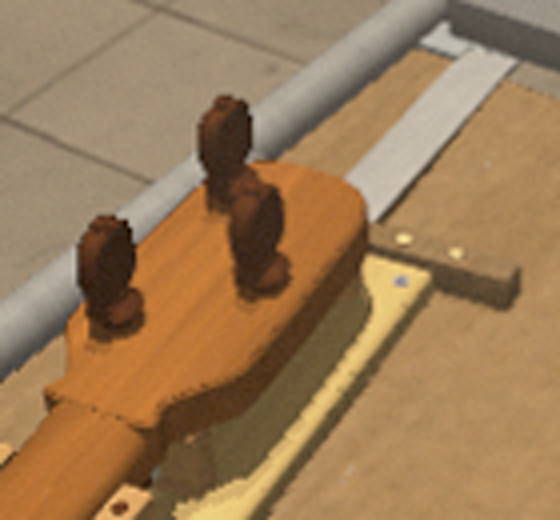

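View pics/t12.png

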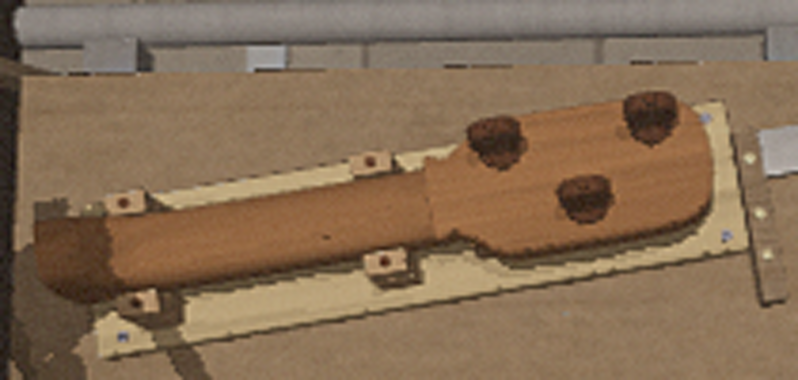

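View pics/side12.png

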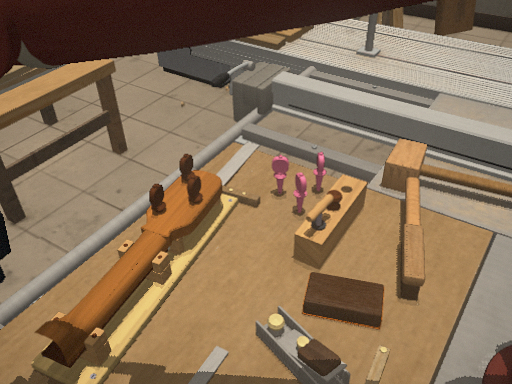

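```bash
python3 - <<'E'
from m import *
for n in("side","top"):
    d=np.load(n+".npz");C=cloud(d);x,y,z=C[...,0],C[...,1],C[...,2]
    nk=(abs(x-.65)<.1)&(z>.092)&(z<.2)
    for c in((.665,.046),(.68,-.053),(.632,-.013)):
        q=nk&(np.hypot(x-c[0],y-c[1])<.024); p=C[q]
        print(n,c,pca(p)[1:4],"top z",np.sort(p[:,2])[-5:].round(4), len(p))
E
```

```text
side (0.665, 0.046) (array([0.6649, 0.0483]), array([0.0027, 0.0089]), np.float64(91.5)) top z [0.136  0.1363 0.1364 0.1365 0.1368] 299
side (0.68, -0.053) (array([ 0.6799, -0.0502]), array([0.0028, 0.0091]), np.float64(87.0)) top z [0.1347 0.1347 0.1359 0.1362 0.1372] 257
side (0.632, -0.013) (array([ 0.6271, -0.007 ]), array([0.0026, 0.0092]), np.float64(90.5)) top z [0.133  0.133  0.1332 0.134  0.1347] 255
top (0.665, 0.046) (array([0.6663, 0.0421]), array([0.0034, 0.0086]), np.float64(100.8)) top z [0.1362 0.1369 0.1377 0.138  0.138 ] 130
top (0.68, -0.053) (array([ 0.6809, -0.0559]), array([0.0035, 0.0087]), np.float64(96.0)) top z [0.1357 0.136  0.1364 0.1368 0.1398] 127
top (0.632, -0.013) (array([ 0.6288, -0.0136]), array([0.0035, 0.0089]), np.float64(99.6)) top z [0.1343 0.1346 0.1357 0.1363 0.1365] 110
```

```bash
python3 -c "
from station import ticket
print(ticket.finish_job())"
```

```text
the job is handed in; nothing more can be done
None
```

I took the dark flat-headed peg out of the stand and put it in the open hole. I worked it in with about 3½ to-and-fro turns of ±35° while pressing, then released it, moved the arm clear and handed in at about 23 s.

- **Press:** the downward force read 7–12 N on most strokes and 13 N on the last one, with 3–6 N sideways. I only read the force at the end of each move, so brief peaks between readings would not show. The highest downward reading was 13.3 N.
- **Depth:** the peg sank about 3.3 mm after it first bound, a little short of the 4 mm you described. The last strokes added only about 0.1 mm each. From its top, which stands 1.5–2 mm lower than its neighbours', I estimate the collar is 6–7 mm above the wood.
- **Hold:** resistance to turning read about 0.15–0.33 N·m, so some readings fell below the expected 0.2. The 55 N grip itself can't be measured with the sensors I had.
- **Alignment:** the last pictures show the head upright and in line with its two neighbours. Head angles from the top camera were 99.6° for this peg and 96.0° and 100.8° for the others. The side camera gave 90.5° against 87.0° and 91.5°. The two cameras' absolute angles differ, but both put the peg between its neighbours.
- **Surroundings:** the neck looks unmoved in its cradle, and the reamer and end button are still standing in the stand. The pink pegs were not touched, and the arm touches nothing.

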